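# Load a slat offcut under the spring clip of a scraping jig

### The arm

A 7-joint arm with a two-finger parallel gripper is mounted at the origin on the work surface. World frame = base frame: x ahead of the robot, y to its left, z up, the work surface at z = 0. Lengths are in m, angles in rad, forces in N, time in s.
With the tool pointing down it reaches from about 0.425 to 0.925 m from the base axis. Payload 6.8 kg.
Tool frame: the origin (TCP) lies at the centre of the arm's flange, where the gripper is bolted on; the fingertips stand 182 mm ahead of it and the grasp point (between the pads) lies 163 mm ahead of it; x points along the fingers, y is the direction in which the jaws open and shut, and the axes are right-handed (so a half turn about x gives the same grasp; the last joint's range is limited). The gripper opens to 88 mm and grips with 3 to 60 N. Pads are 20 mm wide; open, the fingers measure 115 mm over their backs; the gripper's body (75 mm by 178 mm) begins 61 mm behind the grasp point.
Start: joints at [-1.327, 0.477, 0.022, 1.555, -0.011, 1.109, -0.083], TCP at [0.233, 0.634, 0.405] pointing down, gripper open.
Joint ranges: [-2.96, 2.96], [-0.34, 2.1], [-1.41, 1.46], [0.24, 2.44], [-1.37, 4.51], [0.17, 1.92], [-2.96, 2.96]. Speed limits (rad/s): [2.39, 2.39, 3.14, 3.14, 3.14, 3.14, 3.14].

### API

Orientations are given as a 3x3 rotation matrix whose columns are the frame's x, y, z axes.
In Python, from workcell import telemetry, vision, manip, finder gives the robot as it stands.
- The arm moves only by the tool servo_tool, never from a script. Its argument "targets" is a list of rows, each a list of 3 entries, a list of its own where there are three numbers: the shift along the tool's x, y, z each as a share of 0.25 m, from -1 to 1, then the turn about the tool's x as a share of 1.5 rad, from -1 to 1, then the opening, from -1 (shut) to 1 (fully open), so that 0 is half open. A call has 1 to 12 rows; each row is the pose to reach, as a shift and turn from the pose measured when the call began, along the tool's axes at that moment; what a row does not reach only later rows make up. A row lasts 1/8 s, in which the tool goes at most 62.5 mm and 10.7 degrees, less where a joint would pass 70% of its speed; a pose out of reach is approached as far as the arm can. A call with a number of a shift or a turn outside -1 to 1 is refused whole. A call with a gripper value outside its range is refused whole. The fingers move at their own pace and stop on an object; the grip force is fixed at half the most. Time passes only in rows, so rows that repeat a pose let the fingers close. It gives the time, the measured TCP pose, the force and the opening at its end, in the units of the state.
- telemetry.state(): the state, without advancing time (a new reading comes with each control period).
- vision.camera(name): name is "side" or "top" or "wrist"; returns a dict with "color" (420x560x3 uint8, blue, green, red), "mtx" (3x3 intrinsics, pixels), "distortion" ([k1, k2, p1, p2, k3] as OpenCV has them; the pictures are not rectified), "R" (3x3) and "t" (3): a world point X has camera coordinates R X + t. Camera axes: x right, y down, z forward; pixel columns grow to the right and rows downward; lengths in m; the calibration is good to about 2 mm. A picture is of the moment at which its call begins. There is no depth.
- manip.hand_in(): hands the job in, once; it reports no verdict.
Trained networks look in the newest picture that a camera, given by its name, has taken for a name from the list of things; names that differ only in an ending like _2 or _b are one class to them, and where a whole thing is asked for, a point or a joint stands for the part that bears it (a point fixed in the world has none). Each returns a list of dicts, best first, with "confidence" (0 to 1); they miss things now and then, are a little off and sometimes report something else, mostly with a low value. They report only what shows in the picture. A call takes as long as a camera call. They do not tell look-alikes from the thing itself.
- finder.masks_of(label, camera): "region" (420x560 bool, what is visible of it) and "bbox" ([centre column, centre row, width, height] in pixels, round what is visible of it).
- finder.tip_of(label, camera): "xy" ([column, row] in pixels: a listed point, or the origin of a listed thing).
The state is a dict: "time_s": time; "joint_pos": joint angles; "qvel": joint speeds; "joint_torque": joint torques, N m; "tcp_pos": TCP position; "orientation": TCP orientation; "wrist_force": force on the tool from outside, world axes, zero at the start; "wrist_torque": the same for the moment, N m; "finger_gap": finger opening in m.
Only numpy, scipy, OpenCV 4.12 (cv2) and the standard library are available. Lean on these libraries where they do the work, as an engineer would, in place of code of your own. Each camera call takes 0.05 s, during which the arm holds its last target.

### The job

A painted slat offcut lies in the channel of the scraping jig, short of the jig's spring clip. With one fingertip press the clip's long thumb bar down and keep it down, and with the other fingertip push the offcut along the channel, under the raised jaw, until it is fully home against the end stop; then let the clip close on it and move clear. Do not lift the offcut, and leave the other things on the bench alone.

Things in the scene. Friction and masses are not known exactly. Their poses are not given: they have to be found in the camera images.
- jig: Fixed plywood board 195 x 101 x 18 mm with an open-topped channel. Origin on the bench (board's underside); x = the way the offcut is pushed, y = left of that, z up. Board spans x -120..+75, y -85..+16 mm; its top, the bed, is at z 18. Channel along x between rails 9 mm high (inner faces y -7.5 and -70.5, x -105..+60), open at the -x end.
- stop_face (a point): Foot of the end stop's face, on the bed (jig x +55, y -39 mm), axes as the jig's. The stop is an aluminium bar 13 mm high across the channel's +x end.
- offcut: Slat offcut, 50 mm (along jig x) x 60 (y) x 12 thick, about 30 g, painted on top, loose on the bed in the channel with 1.5 mm play each side. Origin at the centre of its underside, axes as the jig's. Starts with its leading edge 8 to 30 mm short of the clip's jaw; fully home its origin is at jig x +30, y about -39 mm.
- clip (a joint): Angle (rad) of the sprung steel clip, a see-saw with thumb bar on +y and jaw on -y: 0 at rest, 0.45 thumb bar fully down at its stop; about 0.27 when closed on the offcut. Its jaw clears the offcut above 0.29. A spring returns it: about 2 N down on the thumb bar to start it, 6 to 8 N fully down, with as much sideways rub.
- clip_hinge (a point): Middle of the clip's hinge rod (jig x -27, y 0, 38 mm above the bench), axes as the jig's. The rod, 7 mm thick, runs parallel to jig x between two brackets (jig x -114 and +60, 13 mm wide, tops 44 mm above the bench).
- thumb_bar (a point): Centre of the top of the thumb bar, a strip 130 mm long (jig x -110..+20) and 24 wide; moves with the clip. At rest: jig y +36, 36.6 mm above bench, tilted 0.4 rad, outer edge up. Fully down: y +32, 21 mm above bench (3 above bed), nearly level: a finger there is level with one behind the offcut, some 75 mm across. A fingertip can slide along it.
- jaw_lip (a point): Lower edge of the jaw's downturned lip, at the end that meets the offcut first (jig x +8, y -25 at rest); moves with the clip. Jaw: jig x +8..+48, y 0..-27, top 40 mm above bench at rest. Lip 5 mm above the bed at rest (bars the offcut), some 16 mm above it fully open.
- sanding_block: Bystander: sanding block 100 x 60 x 35 mm, origin at the centre of its underside, on the bench on the -y side of the jig.
- paint_tin: Bystander: closed paint tin, 72 mm diameter, 85 mm high, origin at the centre of its underside, beyond the jig's +x end.
- scraper: Bystander: flat scraper with a handle, 190 mm long, lying on the bench on the +y side of the jig.
- paint_brush: Bystander: paint brush, 180 mm long, lying on the bench beyond the jig's +x end.
There are look-alikes about, which are no part of the job. What is shaped like the jig but green or red is not meant. What is meant by the offcut is not turquoise, and is the smaller of those in its own colour.

How it is judged:
On the way, in this order (a step that is already met when the one before it is completed fails the run):
1. the clip is held open by a finger while the offcut is still short of the jaw (value of joint clip above 0.285 rad and contact force between the fingers and clip above 0.5 N and x of offcut in the frame of jig below -0.012 m), for 0.2 s.
2. the offcut is pushed home against the stop with the clip still held open by a finger (value of joint clip above 0.285 rad and contact force between the fingers and clip above 0.5 N and x of offcut in the frame of jig between 0.0265 and 0.0325 m and y of offcut in the frame of jig between -0.044 and -0.034 m and z of offcut in the frame of jig between 0.015 and 0.021 m), for 0.1 s.
At the end, for the whole second after the job is handed in: The offcut lies flat in the channel within 3.5 mm of the end stop, the released clip (0.20 to 0.32 rad) clamps it with more than 1.5 N, everything is at rest, and no bystander has moved 25 mm (x of offcut in the frame of jig between 0.0265 and 0.0325 m and y of offcut in the frame of jig between -0.044 and -0.034 m and z of offcut in the frame of jig between 0.015 and 0.021 m and angle between the x axis of offcut and the x axis of jig, either way round below 0.06 rad and angle between offcut's own z axis and vertical below 0.06 rad and value of joint clip between 0.2 and 0.32 rad and contact force between clip and offcut above 1.5 N and linear speed of offcut below 0.01 m/s and distance of each of sanding_block, paint_tin, scraper, paint_brush from where it was at the start of the episode below 0.025 m); the robot touches nothing.
It fails at once if the offcut is lifted or tipped instead of pushed (z of offcut in the frame of jig above 0.026 m or angle between offcut's own z axis and vertical above 0.25 rad).
It fails at once if a bystander is disturbed (moved 25 mm) (distance of any of sanding_block, paint_tin, scraper, paint_brush from where it was at the start of the episode above 0.025 m).
It also fails if it takes over 35 s, if anything falls off the work surface, if the arm or the gripper's body presses on something with over 40 N, if the wrist force passes 120 N, or if a joint passes its speed limit or range.

## Working session

There is one attempt and no reset: what is moved stays moved. The work goes in short steps, Python scripts to look and compute and a tool call to move; the robot and the scene stay as the last step left them, time stands still between calls to the robot, and variables do not carry over. Pictures are saved under pics/ and viewed, and the job is handed in when it is done.

Besides the shell and the picture viewer there is one more tool, called after ">>>" as a command line: name --argument value ..., lists and objects as JSON in quotes. servo_tool: Moves the arm, as the interface text tells. Its arguments: {"type":"object","properties":{"targets":{"type":"array","items":{"type":"array"}}},"required":["targets"]}

```bash
ls; mkdir -p pics; python3 - <<'E'
from workcell import telemetry, vision, manip, finder
import cv2
s=telemetry.state(); print({k:s[k] for k in ('time_s','tcp_pos','orientation','finger_gap','wrist_force')})
for n in ('side','top','wrist'):
    c=vision.camera(n); cv2.imwrite(f'pics/{n}0.png',c['color'])
    print(n,c['mtx'],c['R'],c['t'],c['distortion'])
    for l in ('jig','offcut','stop_face','clip_hinge','thumb_bar','jaw_lip'):
        print(l,[( [round(float(v)) for v in d['xy']],round(float(d['confidence']),2)) for d in finder.tip_of(l,n)])
E
```

```text
pics
{'time_s': 0.0, 'tcp_pos': array([0.23249949, 0.63340924, 0.40370289]), 'orientation': array([[-4.83172863e-04,  3.44550998e-01,  9.38767477e-01],
       [-1.73783589e-03,  9.38765880e-01, -3.44551306e-01],
       [-9.99998373e-01, -1.79790166e-03,  1.45186894e-04]]), 'finger_gap': 0.08763311415909465, 'wrist_force': array([-0.15196496,  0.83396679,  0.287414  ])}
side [[438.97176931   0.         281.21587368]
 [  0.         438.97176931 208.77729754]
 [  0.           0.           1.        ]] [[ 0.99861301 -0.0517075   0.00991941]
 [-0.02165559 -0.57511066 -0.81778895]
 [ 0.04799058  0.81643987 -0.57543274]] [-0.52883661  0.0803688   0.85625045] [0.01234629 0.         0.         0.         0.        ]
jig [([210, 167], 0.86), ([285, 203], 0.7), ([190, 303], 0.57)]
offcut [([189, 212], 0.93), ([260, 208], 0.81), ([396, 238], 0.67), ([273, 191], 0.33)]
stop_face [([302, 212], 0.85), ([214, 318], 0.66), ([294, 168], 0.66), ([225, 169], 0.57)]
clip_hinge [([204, 151], 0.96), ([274, 192], 0.91), ([167, 286], 0.75)]
thumb_bar [([268, 181], 0.88), ([161, 272], 0.8), ([202, 141], 0.69)
[... 585 characters left out ...]
 198], 0.81), ([180, 269], 0.72)]
clip_hinge [([147, 292], 0.76), ([235, 219], 0.72), ([349, 308], 0.72)]
thumb_bar [([216, 225], 0.95), ([331, 314], 0.92)]
jaw_lip [([260, 199], 0.68), ([360, 297], 0.63), ([161, 280], 0.58), ([249, 216], 0.57)]
wrist [[321.78568489   0.         280.04410873]
 [  0.         321.78568489 203.25192287]
 [  0.           0.           1.        ]] [[ 3.42893205e-01  9.39374293e-01  4.33150998e-04]
 [ 9.03532712e-01 -3.29936290e-01  2.73442283e-01]
 [ 2.57007564e-01 -9.33701347e-02 -9.61888315e-01]] [-0.67650131 -0.03395494  0.38975319] [-0.05075761  0.          0.          0.          0.        ]
jig []
offcut []
stop_face []
clip_hinge []
thumb_bar []
jaw_lip []
```

View pics/side0.png

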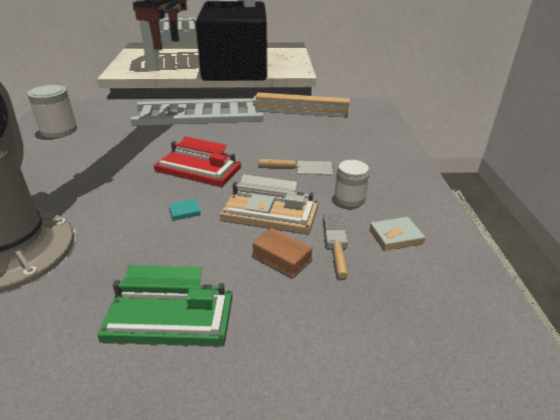

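View pics/top0.png

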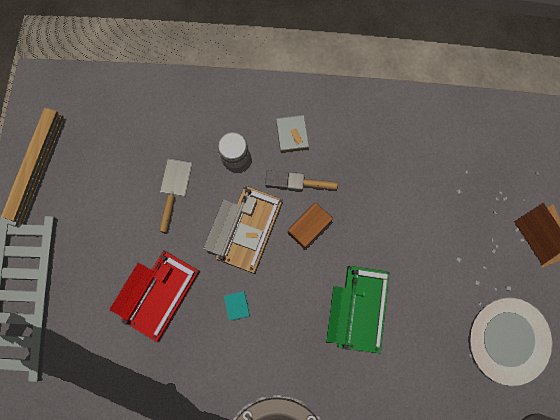

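Candidates for the jig are red (side 197,160), green (side 168,305) and plywood (side 270,203; top 245,228); the plywood one is meant. Candidates for the offcut are turquoise (top 236,305), a larger pale piece with an orange patch (top 293,134), and a small pale piece in the plywood channel (top 251,237). I choose the small pale one and will check it in close crops.

```bash
python3 - <<'E'
import cv2,numpy as np
t=cv2.imread('pics/top0.png')[175:285,190:300]; s=cv2.imread('pics/side0.png')[165:240,210:330]
cv2.imwrite('pics/c_top.png',cv2.resize(t,None,fx=5.4,fy=5.4,interpolation=cv2.INTER_CUBIC))
cv2.imwrite('pics/c_side.png',cv2.resize(s,None,fx=6.5,fy=6.5,interpolation=cv2.INTER_CUBIC))
E
```

```text
(no output)
```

View pics/c_top.png

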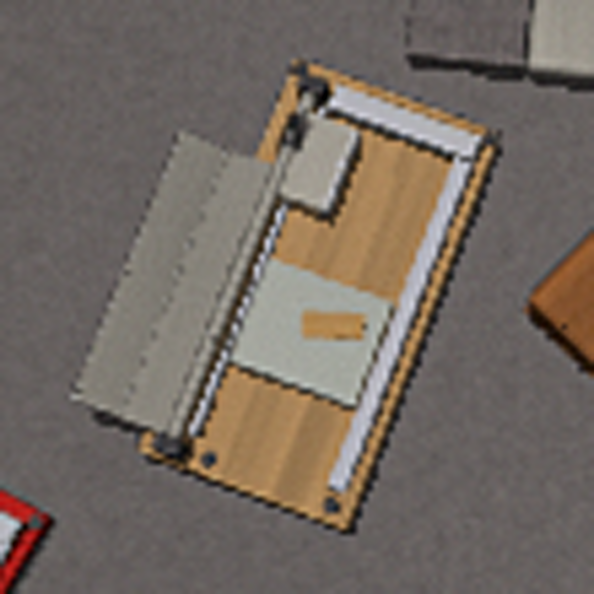

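View pics/c_side.png

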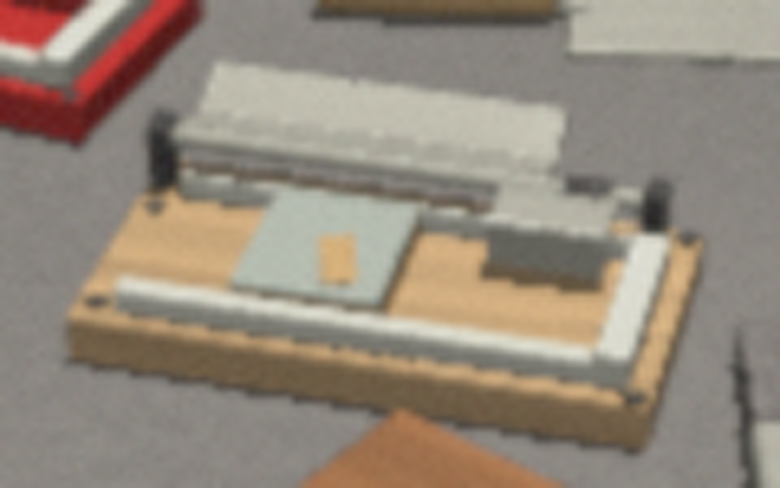

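```bash
cat > h.py <<'E'
import numpy as np,cv2
from scipy.optimize import least_squares
def proj(c,X):
    return cv2.projectPoints(np.asarray(X,float).reshape(-1,3),cv2.Rodrigues(c['R'])[0],c['t'],c['mtx'],c['distortion'])[0][:,0]
def jw(p,P):
    P=np.asarray(P,float)/1000; c,s=np.cos(p[2]),np.sin(p[2])
    return np.c_[p[0]+c*P[:,0]-s*P[:,1],p[1]+s*P[:,0]+c*P[:,1],P[:,2]]
def cp(a,f,ox,oy): return (np.asarray(a,float)+.5)/f-.5+[ox,oy]
E
python3 - <<'E'
from h import *
from workcell import vision
T=vision.camera('top');S=vision.camera('side')
tP=[(75,-85,18),(-120,-85,18),(-120,16,18),(75,16,18)]
tp=cp([(495,137),(350,526),(145,447),(295,63)],5.4,190,175)
sP=[(-120,-85,18),(75,-85,18),(75,16,18),(-120,-85,0),(75,-85,0)]
sp=cp([(70,322),(648,410),(703,237),(72,357),(645,450)],6.5,210,165)
def r(p): return np.r_[(proj(T,jw(p,tP))-tp).ravel(),(proj(S,jw(p,sP))-sp).ravel()]
for f in (r,lambda p:r(p)[:8],lambda p:r(p)[8:]):
    o=least_squares(f,[0.6,0.1,-.3]); print(o.x,np.round(f(o.x),1))
p=least_squares(r,[0.6,0.1,-.3]).x; np.save('jig.npy',p)
oc=cp([(275,262),(393,300),(355,405),(235,362)],5.4,190,175)
def ro(q): 
    a=[(q[0]+25,-9,30),(q[0]+25,-69,30),(q[0]-25,-69,30),(q[0]-25,-9,30)]
    return (proj(T,jw(p,np.array(a)+[0,q[1],0]))-oc).ravel()
o=least_squares(ro,[-40,0.]);print('offcut',o.x,np.round(ro(o.x),1))
print('base dist',np.hypot(*p[:2]))
E
```

```text
[ 0.54220074  0.13020398 -0.28912711] [ 1.5 -0.4 -0.1  1.5 -1.1  1.2  0.6 -0.6 -0.6 -1.   0.8 -0.7  0.7 -0.9
 -0.3  0.4  0.9  0.1]
[ 0.54310705  0.13110655 -0.28098517] [ 1.  -1.1  0.   1.  -1.   1.   0.  -1. ]
[ 0.54192157  0.12898118 -0.29633526] [-0.9 -0.9  0.4 -0.2  0.6 -0.4 -0.6  0.5  0.5  0.6]
offcut [-42.29817648   0.34216581] [-0.5 -0.9  0.8  0.7  0.4  0.5 -0.7 -0.3]
base dist 0.5576152027808288
```

>>> servo_tool --targets '[[[0,-0.38,0.38],-0.042,0.4],[[0,-0.76,0.76],-0.042,0.4],[[0,-0.76,0.76],-0.042,0.4],[[0,-0.76,0.76],-0.042,0.4],[[0,-0.76,0.76],-0.042,0.4],[[0,-0.76,0.76],-0.042,0.4],[[0,-0.76,0.76],-0.042,0.4]]'

```text
time_s: 2.02
tcp_pos: [0.3445, 0.3917, 0.4048]
orientation: [[-0.0, 0.282, 0.959], [0.001, 0.959, -0.282], [-1.0, 0.001, -0.0]]
wrist_force: [0.1, 0.2, 0.1]
finger_gap: 0.0615
```

```bash
cat >> h.py <<'E'
def plan(xj,ymid,z,yaw=True):
    # shares to reach tool at jig (xj,ymid mm), fingertip z
    from workcell import telemetry
    s=telemetry.state(); p=np.load('jig.npy'); R=s['orientation']
    w=jw(p,[(xj,ymid,0)])[0]; w[2]=z+.182
    ang=np.arctan2(-R[0,1],R[1,1]); d=R.T@(w-s['tcp_pos'])
    c,sn=np.cos(p[2]),np.sin(p[2]); v=s['tcp_pos'][:2]-p[:2]
    print('t',round(s['time_s'],2),'jig xy mm',np.round([1e3*(c*v[0]+sn*v[1]),1e3*(-sn*v[0]+c*v[1])],1),'tipz',np.round(1e3*(s['tcp_pos'][2]-.182),1),'gap',s['finger_gap'],'F',np.round(s['wrist_force'],1),'R',np.round(R[:,0],3))
    print('shares',np.round(d/.25,3),'turn',round(-(p[2]-ang)/1.5,4))
E
python3 -c "
from h import *; plan(-84,-3.5,.12)"
```

```text
t 2.02 jig xy mm [-264.1  194.3] tipz 222.8 gap 0.061456585256234354 F [0.1 0.2 0.1] R [-0.     0.001 -1.   ]
shares [ 0.41  -0.794  0.718] turn 0.002
```

>>> servo_tool --targets '[[[0,-0.4,0.36],0,0.4],[[0.1,-0.79,0.72],0,0.4],[[0.3,-0.79,0.72],0,0.4],[[0.3,-0.79,0.72],0,0.4],[[0.3,-0.79,0.72],0,0.4],[[0.3,-0.79,0.72],0,0.4],[[0.3,-0.79,0.72],0,0.4]]'

```text
time_s: 2.9
tcp_pos: [0.4613, 0.1538, 0.3297]
orientation: [[-0.0, 0.279, 0.96], [0.002, 0.96, -0.279], [-1.0, 0.002, -0.001]]
wrist_force: [-0.9, 0.2, -0.7]
finger_gap: 0.0614
```

```bash
python3 - <<'E'
from h import *
from workcell import vision
plan(-84,-3.5,.05)
p=np.load('jig.npy')
for n in ('wrist','side'):
    c=vision.camera(n); im=c['color'].copy()
    if n=='side':
        cv2.imwrite('pics/s1.png',cv2.resize(im[100:250,170:370],None,fx=4,fy=4,interpolation=cv2.INTER_CUBIC)); continue
    cv2.imwrite('pics/w1raw.png',im)
    for L in ([(75,-85,18),(-120,-85,18),(-120,16,18),(75,16,18)],[(-17,-9,30),(-17,-69,30),(-67,-69,30),(-67,-9,30)]):
        a=proj(c,jw(p,L)); print(np.round(a))
        cv2.polylines(im,[np.int32(np.round(a))],True,(0,0,255),1)
    cv2.imwrite('pics/w1.png',im)
E
```

```text
t 2.9 jig xy mm [-84.3  -0.4] tipz 147.7 gap 0.06138918846749771 F [-0.9  0.2 -0.7] R [-0.     0.002 -1.   ]
shares [ 0.391 -0.013  0.001] turn 0.004
[[199. 337.]
 [185. 157.]
 [296. 157.]
 [292. 338.]]
[[268. 266.]
 [206. 266.]
 [203. 216.]
 [268. 217.]]
```

View pics/w1.png

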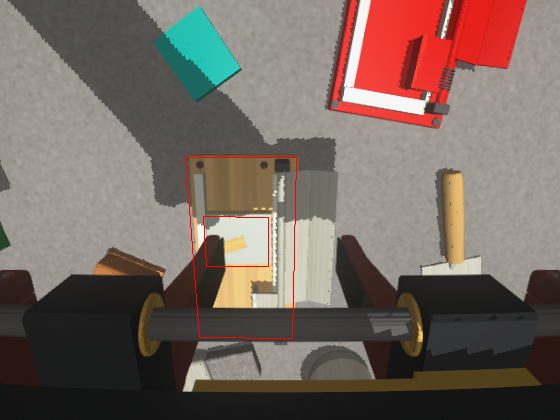

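View pics/s1.png

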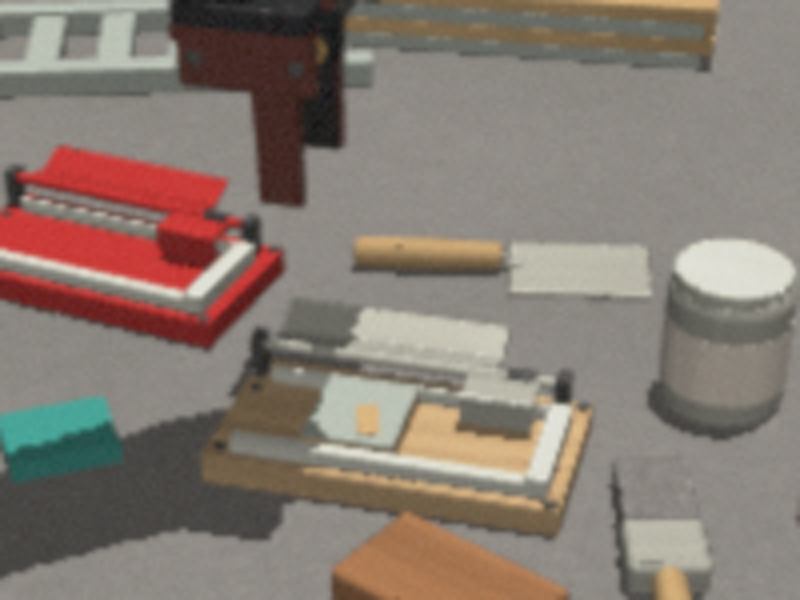

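>>> servo_tool --targets '[[[0.1,-0.013,-0.01],0,0.4],[[0.2,-0.013,-0.01],0.004,0.4],[[0.3,-0.013,-0.01],0.004,0.4],[[0.39,-0.013,-0.01],0.004,0.4],[[0.39,-0.013,-0.01],0.004,0.4],[[0.39,-0.013,-0.01],0.004,0.4]]'

```text
time_s: 3.75
tcp_pos: [0.4581, 0.1523, 0.2333]
orientation: [[0.002, 0.283, 0.959], [0.003, 0.959, -0.283], [-1.0, 0.003, 0.001]]
wrist_force: [0.7, 0.2, -0.4]
finger_gap: 0.0614
```

```bash
python3 - <<'E'
from h import *
from workcell import vision
plan(-86,-3.5,.022)
p=np.load('jig.npy')
c=vision.camera('wrist'); im=c['color'].copy()
for L in ([(75,-85,18),(-120,-85,18),(-120,16,18),(75,16,18)],[(-17,-9,30),(-17,-69,30),(-67,-69,30),(-67,-9,30)]):
    cv2.polylines(im,[np.int32(np.round(proj(c,jw(p,L))))],True,(0,0,255),1)
cv2.imwrite('pics/w2.png',im)
im=vision.camera('side')['color'];cv2.imwrite('pics/s2.png',cv2.resize(im[100:250,170:370],None,fx=4,fy=4,interpolation=cv2.INTER_CUBIC))
im=vision.camera('top')['color'];cv2.imwrite('pics/t2.png',cv2.resize(im[150:300,170:370],None,fx=4,fy=4,interpolation=cv2.INTER_CUBIC))
E
```

```text
t 3.75 jig xy mm [-86.9  -2.7] tipz 51.3 gap 0.061374231289405445 F [ 0.7  0.2 -0.4] R [ 0.002  0.003 -1.   ]
shares [ 0.117 -0.003  0.003] turn 0.0011
```

View pics/w2.png

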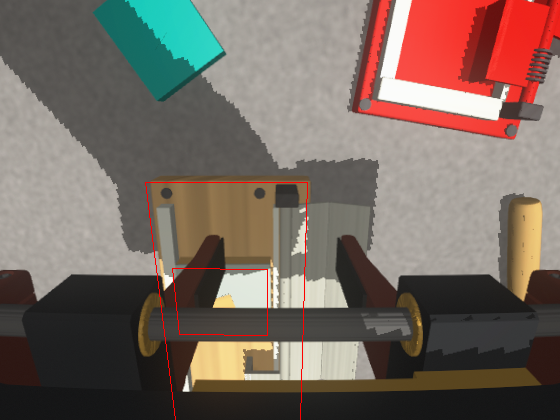

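View pics/s2.png

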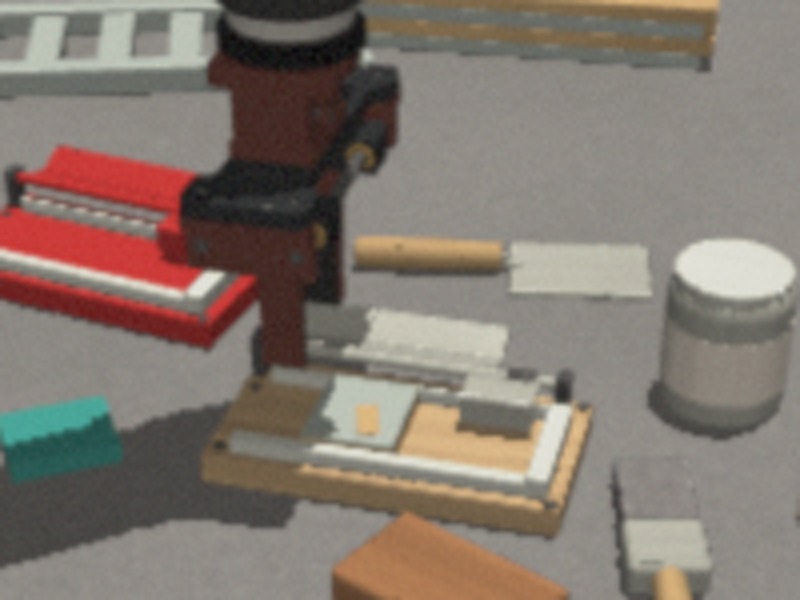

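>>> servo_tool --targets '[[[0.04,-0.003,0.0],0,0.4],[[0.07,-0.003,0.0],0,0.4],[[0.1,-0.003,0.0],0,0.4],[[0.117,-0.003,0.0],0,0.4],[[0.117,-0.003,0.0],0,0.4],[[0.117,-0.003,0.0],0,0.4]]'

```text
time_s: 4.65
tcp_pos: [0.4577, 0.149, 0.2039]
orientation: [[-0.0, 0.287, 0.958], [0.0, 0.958, -0.287], [-1.0, 0.0, -0.0]]
wrist_force: [-2.4, -7.5, 10.9]
finger_gap: 0.0616
```

```bash
python3 - <<'E'
from h import *
from workcell import vision
plan(-10,-3.5,.022)
cv2.imwrite('pics/w3.png',vision.camera('wrist')['color'])
im=vision.camera('side')['color'];cv2.imwrite('pics/s3.png',cv2.resize(im[150:250,210:330],None,fx=6,fy=6,interpolation=cv2.INTER_CUBIC))
im=vision.camera('top')['color'];cv2.imwrite('pics/t3.png',cv2.resize(im[150:300,170:370],None,fx=4,fy=4,interpolation=cv2.INTER_CUBIC))
E
```

```text
t 4.65 jig xy mm [-86.4  -6. ] tipz 21.9 gap 0.06164452741431794 F [-2.4 -7.5 10.9] R [-0.  0. -1.]
shares [-0.001  0.011  0.306] turn -0.001
```

View pics/w3.png

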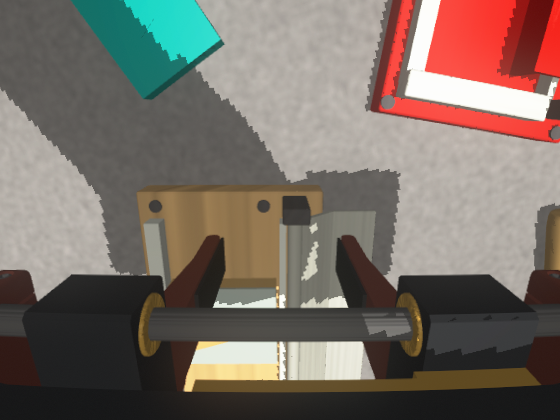

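View pics/s3.png

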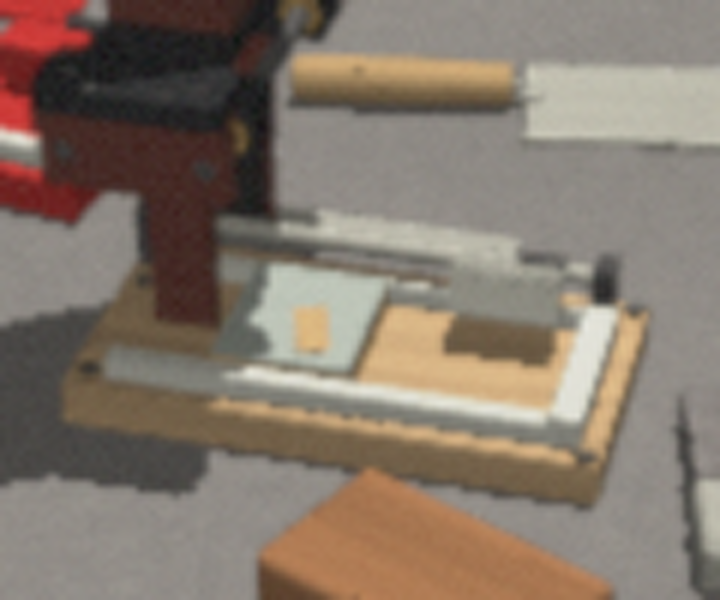

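View pics/t3.png

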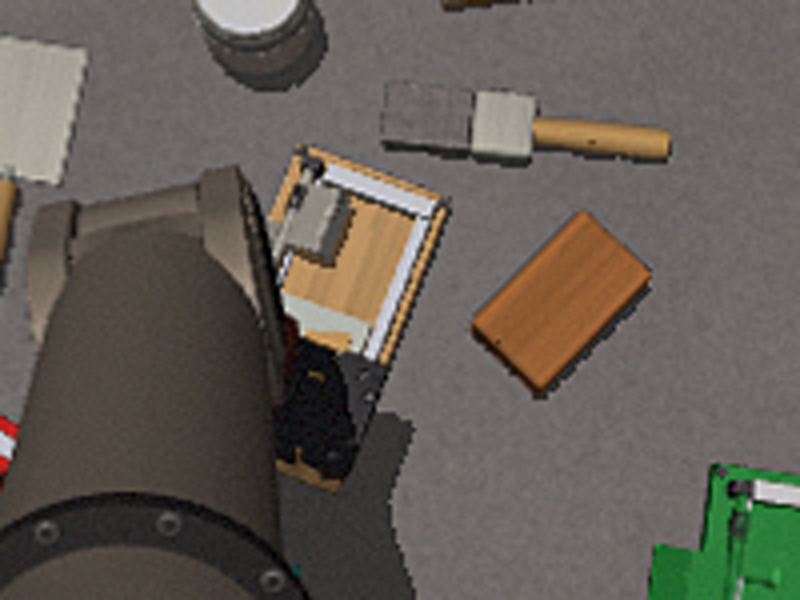

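>>> servo_tool --targets '[[[0.002,0.005,0.04],0,0.4],[[0.002,0.008,0.08],0,0.4],[[0.002,0.008,0.12],0,0.4],[[0.002,0.008,0.16],0,0.4],[[0.002,0.008,0.2],0,0.4],[[0.002,0.008,0.24],0,0.4],[[0.002,0.008,0.28],0,0.4],[[0.002,0.008,0.3],0,0.4],[[0.002,0.008,0.3],0,0.4]]'

```text
time_s: 5.92
tcp_pos: [0.5286, 0.1307, 0.2032]
orientation: [[-0.005, 0.285, 0.959], [0.002, 0.959, -0.285], [-1.0, 0.0, -0.005]]
wrist_force: [-7.9, 1.8, 13.1]
finger_gap: 0.0611
```

```bash
python3 - <<'E'
from h import *
from workcell import vision
plan(-4,-3.5,.022)
im=vision.camera('side')['color'];cv2.imwrite('pics/s4.png',cv2.resize(im[150:250,210:330],None,fx=6,fy=6,interpolation=cv2.INTER_CUBIC))
im=vision.camera('top')['color'];cv2.imwrite('pics/t4.png',cv2.resize(im[150:300,170:370],None,fx=4,fy=4,interpolation=cv2.INTER_CUBIC))
E
```

```text
t 5.92 jig xy mm [-13.2  -3.4] tipz 21.2 gap 0.06108630852605655 F [-7.9  1.8 13.1] R [-0.005  0.002 -1.   ]
shares [-0.003 -0.001  0.037] turn 0.0003
```

View pics/s4.png

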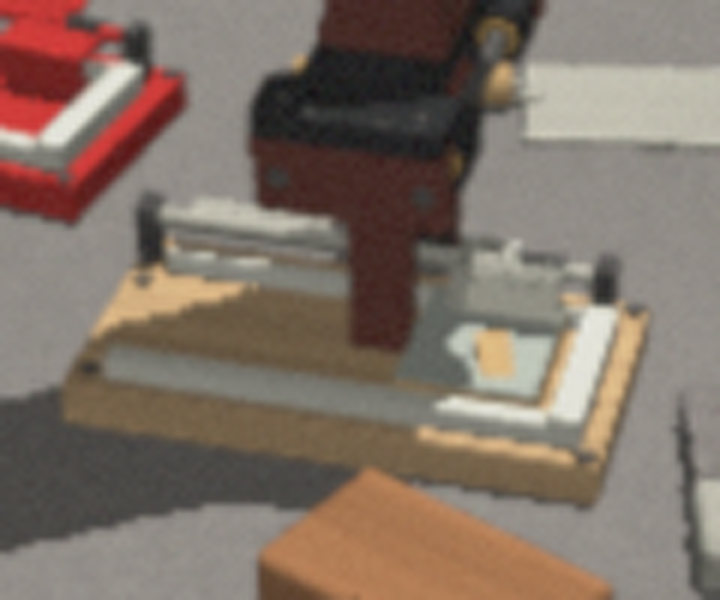

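View pics/t4.png

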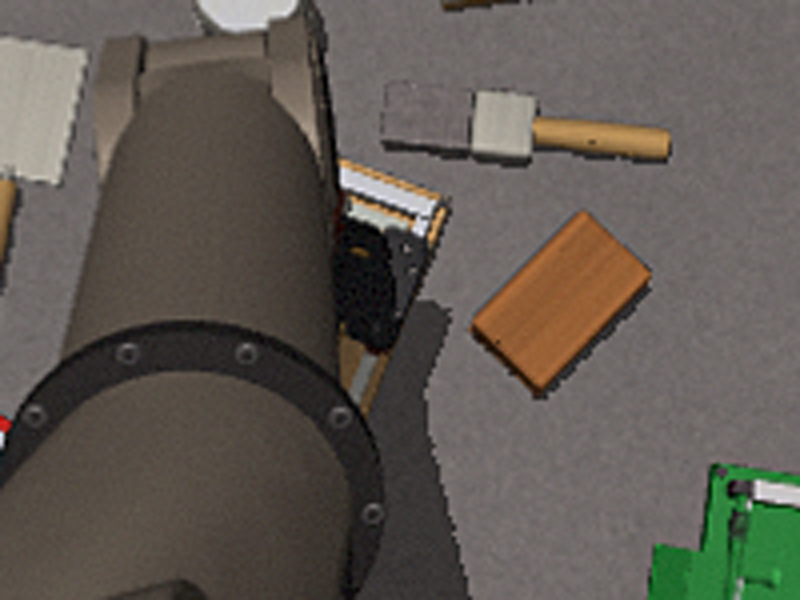

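>>> servo_tool --targets '[[[0,0,0.015],0,0.4],[[0,0,0.025],0,0.4],[[0,0,0.035],0,0.4],[[0,0,0.042],0,0.4],[[0,0,0.042],0,0.4]]'

```text
time_s: 6.65
tcp_pos: [0.5349, 0.1297, 0.203]
orientation: [[-0.015, 0.281, 0.96], [0.003, 0.96, -0.281], [-1.0, -0.001, -0.015]]
wrist_force: [-11.2, 2.8, 17.7]
finger_gap: 0.0616
```

```bash
python3 - <<'E'
from h import *
from workcell import vision
plan(-4,-3.5,.022)
im=vision.camera('side')['color'];cv2.imwrite('pics/s5.png',cv2.resize(im[165:240,250:330],None,fx=8,fy=8,interpolation=cv2.INTER_CUBIC))
im=vision.camera('top')['color'];cv2.imwrite('pics/t5.png',cv2.resize(im[180:230,240:300],None,fx=10,fy=10,interpolation=cv2.INTER_CUBIC))
E
```

```text
t 6.65 jig xy mm [-6.9 -2.6] tipz 21.0 gap 0.061559359860731376 F [-11.2   2.8  17.7] R [-0.015  0.003 -1.   ]
shares [-0.004 -0.004  0.011] turn 0.0028
```

View pics/s5.png

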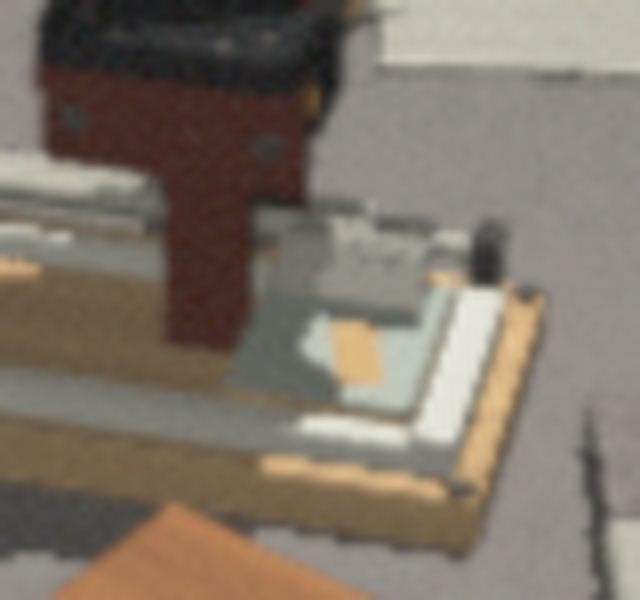

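View pics/t5.png

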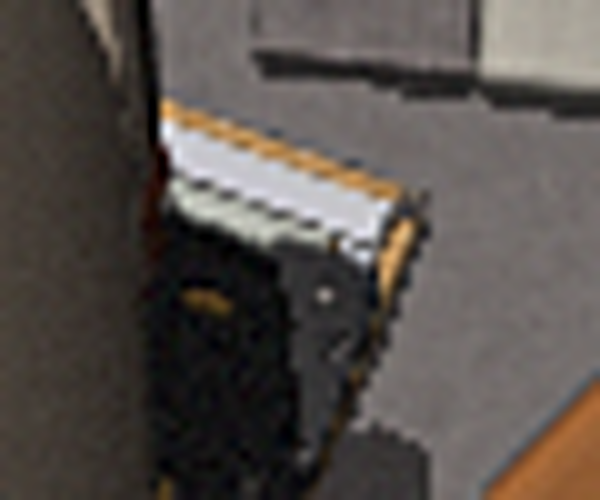

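>>> servo_tool --targets '[[[-0.003,0,0.01],0,0.4],[[-0.003,0,0.018],0,0.4],[[-0.003,0,0.024],0,0.4],[[-0.003,0,0.028],0,0.4],[[-0.003,0,0.028],0,0.4]]'

```text
time_s: 7.38
tcp_pos: [0.5388, 0.129, 0.2032]
orientation: [[-0.024, 0.281, 0.96], [0.004, 0.96, -0.28], [-1.0, -0.003, -0.024]]
wrist_force: [-16.2, 3.7, 20.3]
finger_gap: 0.0616
```

```bash
python3 - <<'E'
from h import *
from workcell import vision
plan(-4,-3.5,.022)
im=vision.camera('side')['color'];cv2.imwrite('pics/s6.png',cv2.resize(im[165:240,250:330],None,fx=8,fy=8,interpolation=cv2.INTER_CUBIC))
im=vision.camera('top')['color'];cv2.imwrite('pics/t6.png',cv2.resize(im[180:230,240:300],None,fx=10,fy=10,interpolation=cv2.INTER_CUBIC))
E
```

```text
t 7.38 jig xy mm [-3.  -2.1] tipz 21.2 gap 0.06155620750727025 F [-16.2   3.7  20.3] R [-0.024  0.004 -1.   ]
shares [-0.003 -0.006 -0.004] turn 0.0032
```

View pics/s6.png

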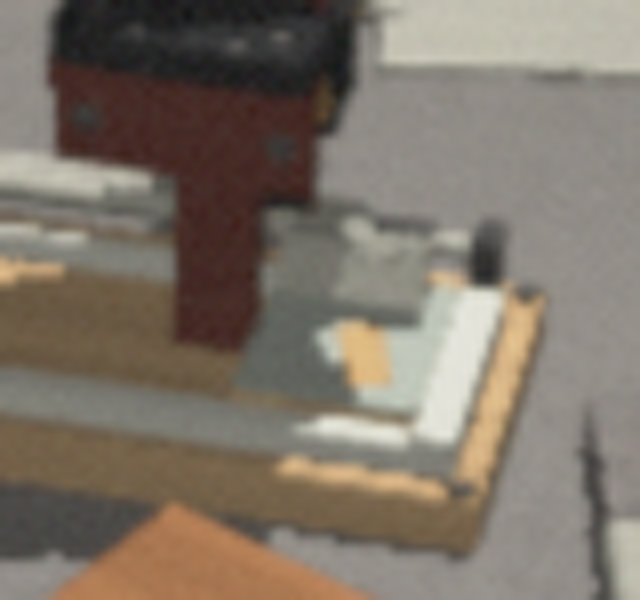

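View pics/t6.png

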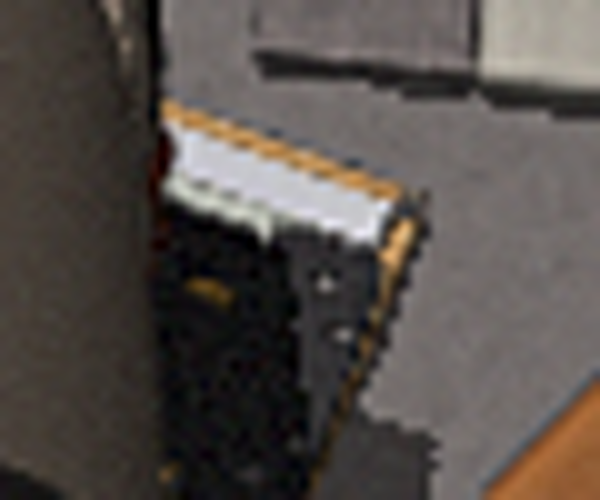

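>>> servo_tool --targets '[[[-0.006,0,0.004],0,0.4],[[-0.007,0,0.01],0,0.4],[[-0.007,0,0.02],0,0.4],[[-0.007,0,0.026],0,0.4],[[-0.007,0,0.026],0,0.4]]'

```text
time_s: 8.1
tcp_pos: [0.541, 0.1291, 0.2038]
orientation: [[-0.036, 0.279, 0.96], [0.005, 0.96, -0.279], [-0.999, -0.005, -0.036]]
wrist_force: [-16.2, 5.5, 16.6]
finger_gap: 0.0616
```

```bash
python3 - <<'E'
from h import *
from workcell import vision
plan(-4,-3.5,.022)
im=vision.camera('side')['color'];cv2.imwrite('pics/s7.png',cv2.resize(im[165:240,250:330],None,fx=8,fy=8,interpolation=cv2.INTER_CUBIC))
im=vision.camera('top')['color'];cv2.imwrite('pics/t7.png',cv2.resize(im[180:230,240:300],None,fx=10,fy=10,interpolation=cv2.INTER_CUBIC))
E
```

```text
t 8.1 jig xy mm [-0.8 -1.4] tipz 21.8 gap 0.06162739559239858 F [-16.2   5.5  16.6] R [-0.036  0.005 -0.999]
shares [-0.    -0.008 -0.013] turn 0.0041
```

View pics/s7.png

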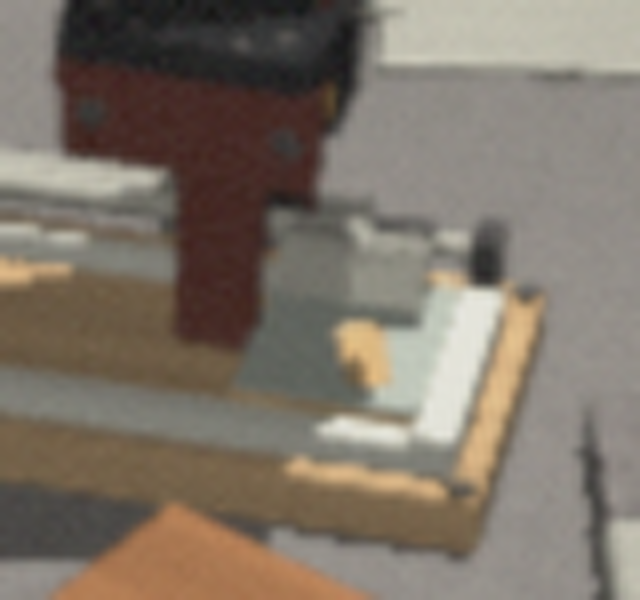

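View pics/t7.png

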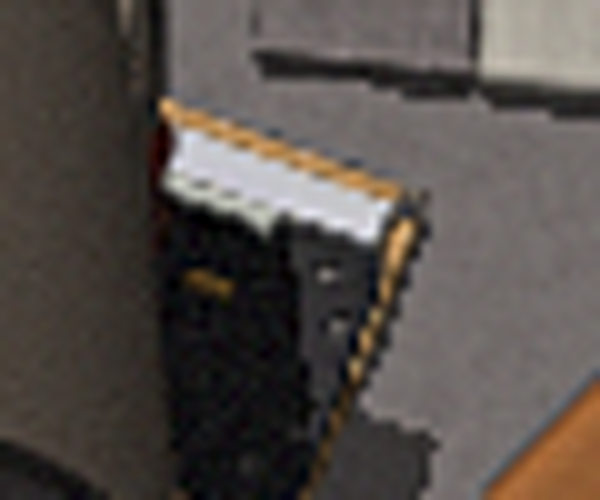

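>>> servo_tool --targets '[[[0,0,-0.02],0,0.4],[[0,0,-0.045],0,0.4],[[0,0,-0.06],0,0.4],[[0,0,-0.06],0,0.4]]'

```text
time_s: 8.7
tcp_pos: [0.527, 0.1333, 0.2046]
orientation: [[-0.035, 0.279, 0.96], [0.005, 0.96, -0.279], [-0.999, -0.004, -0.035]]
wrist_force: [2.5, 0.3, 4.5]
finger_gap: 0.0614
```

```bash
python3 - <<'E'
from h import *
from workcell import vision
plan(-20,-3.5,.12)
im=vision.camera('side')['color'];cv2.imwrite('pics/s8.png',cv2.resize(im[165:240,250:330],None,fx=8,fy=8,interpolation=cv2.INTER_CUBIC))
E
```

```text
t 8.7 jig xy mm [-15.5  -1.4] tipz 22.6 gap 0.061436675903963636 F [2.5 0.3 4.5] R [-0.035  0.005 -0.999]
shares [-0.389 -0.01  -0.032] turn 0.004
```

View pics/s8.png

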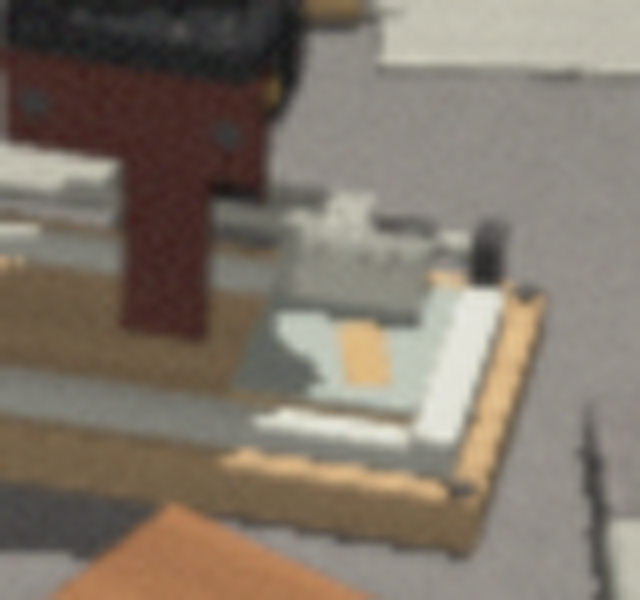

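The offcut stays flush with the stop (side crop 415,400) and the pusher is clear of it. Now raise and let the clip close.

>>> servo_tool --targets '[[[-0.015,0,0],0,0.4],[[-0.03,0,0],0,0.4],[[-0.06,0,0],0,0.4],[[-0.12,0,0],0,0.4],[[-0.25,0,0],0,0.4],[[-0.4,0,0],0,0.4],[[-0.6,0,0],0,0.4],[[-0.7,0,-0.3],0,0.4],[[-0.7,0,-0.5],0,0.4],[[-0.7,0,-0.5],0,0.4],[[-0.7,0,-0.5],0,0.4]]'

```text
time_s: 10.12
tcp_pos: [0.4133, 0.1671, 0.3846]
orientation: [[-0.033, 0.279, 0.96], [0.006, 0.96, -0.279], [-0.999, -0.003, -0.034]]
wrist_force: [-0.2, -0.0, 0.5]
finger_gap: 0.0611
```

```bash
python3 - <<'E'
from h import *
from workcell import vision
plan(-20,-3.5,.12)
im=vision.camera('side')['color'];cv2.imwrite('pics/s9.png',cv2.resize(im[150:250,210:330],None,fx=6,fy=6,interpolation=cv2.INTER_CUBIC))
im=vision.camera('top')['color'];cv2.imwrite('pics/t9.png',cv2.resize(im[150:300,170:370],None,fx=4,fy=4,interpolation=cv2.INTER_CUBIC))
E
```

```text
t 10.12 jig xy mm [-134.1   -1.4] tipz 202.6 gap 0.06108993296613229 F [-0.2 -0.   0.5] R [-0.033  0.006 -0.999]
shares [ 0.315 -0.01   0.467] turn 0.0043
```

View pics/s9.png

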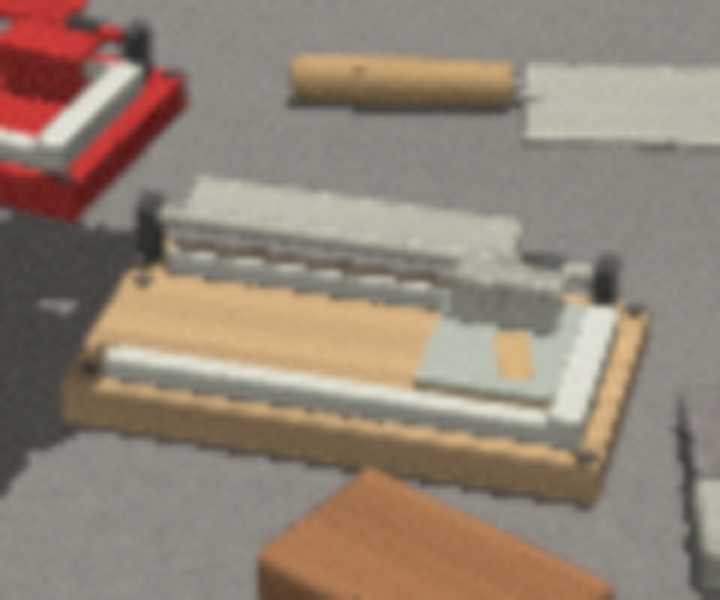

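View pics/t9.png

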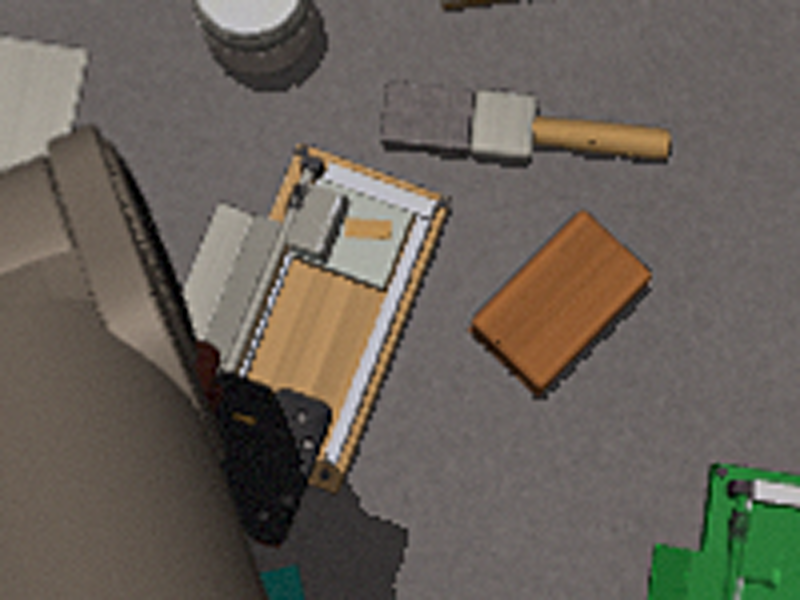

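The offcut is flush with the stop (top crop about 370,200), the jaw rests on it, and the bystanders are where they were.

```bash
python3 -c "
from workcell import manip; print(manip.hand_in())"
```

```text
the job is handed in; nothing more can be done
None
```

The offcut is pushed home against the end stop, the clip has closed on it, and the job is handed in. No verdict was reported.

**What I did:** I took the plywood jig and the small pale offcut in its channel, not the turquoise piece or the larger pale one. One fingertip held the thumb bar down, at about 22 mm above the bench. The other pushed the offcut about 72 mm along the channel until it stopped. I backed the finger off the offcut, raised the arm and moved it clear at about 10 s.

**Last checks:**
- **Offcut:** in the side and top pictures it lies flat and flush with the stop. On the last push the offcut stayed where it was while the arm went on about 2 mm and tilted.
- **Clip:** the jaw rests on the offcut, and the thumb bar has risen partway.
- **Arm:** the wrist force is back near zero, so nothing is being touched.
- **Bystanders:** the block, brush, tin and scraper showed no visible movement.

**Not measured or not exact:**
- I judged the clip's angle and clamping force only from the pictures.
- My jig position was about 2 mm out in the wrist view.
- The hand tilted by up to about 2° while pushing against the stop.

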